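# Point out the missing hub bolt

### The job

Show the mechanic what is missing on the wheel hub, by pointing only: bring the fingertips down to just above the one empty bolt hole (about 2 to 4 cm over it, centred) and stay there for two seconds, then rise, come down just above the longer of the two loose bolts standing in the parts tray in the same way, and finish while still pointing at it. Touch and move nothing with the fingers or arm, and do not bring the fingertips that close over any of the fitted bolts or the other parts in the tray.

Things in the scene. Their poses are not given: they have to be found in the camera images.
- hub_hole (a point): Centre of the mouth of the empty bolt hole of the wheel hub, 55 mm above the bench. The fixed hub is a star-shaped metal part about 155 mm across with five round lugs, evenly spaced 56 mm from its centre; four lugs carry a hexagon-headed bolt, this one shows an open dark hole 20 mm wide. Between the lugs a round boss 60 mm wide rises to 68 mm (it is not a bolt hole). z is up, x points from the hub's centre outward through this hole; the hub may be turned any way.
- hub_bolt1 (a point): Top centre of a fitted bolt's hexagon head (24 mm across flats) on the hub, 69 mm above the bench, 72 degrees counter-clockwise from the empty hole seen from above. Not to be pointed at.
- hub_bolt2 (a point): Top centre of a fitted bolt's hexagon head (24 mm across flats) on the hub, 69 mm above the bench, 144 degrees counter-clockwise from the empty hole seen from above. Not to be pointed at.
- hub_bolt3 (a point): Top centre of a fitted bolt's hexagon head (24 mm across flats) on the hub, 69 mm above the bench, 216 degrees counter-clockwise from the empty hole seen from above. Not to be pointed at.
- hub_bolt4 (a point): Top centre of a fitted bolt's hexagon head (24 mm across flats) on the hub, 69 mm above the bench, 288 degrees counter-clockwise from the empty hole seen from above. Not to be pointed at.
- long_bolt_tip (a point): Upper end of the longer loose bolt: it stands head down in the parts tray, 14 mm shank upward, 76 mm tall in all, its end 81 mm above the bench. z is up. Head 24 mm across flats with a 33 mm collar.
- short_bolt_tip (a point): Upper end of the shorter loose bolt, same head, standing head down in the tray, 39 mm tall, its end 44 mm above the bench. Not to be pointed at.
- nut_top (a point): Centre of the top of a large hexagon nut lying in the tray, about 34 mm wide and 18 mm high, its top 23 mm above the bench. Not to be pointed at.
- spacer_top (a point): Centre of the top of a plain round spacer ring lying in the tray, 40 mm wide, 22 mm bore, 10 mm high, its top 15 mm above the bench. Not to be pointed at.
- tray: Black parts tray, 180 x 180 mm with 16 mm high walls; origin at the centre of its underside, on the bench. It holds the two loose bolts, the nut and the spacer, about 70 mm or more apart, any of them in any corner. The hub and the tray stand left and right of the middle, either way round.
- deep_socket_top (a point): Top centre of a deep socket (26 mm wide, 66 mm tall) standing on the bench between hub and tray. Leave it alone. Other things on the bench stay away from hub and tray: a tape roll and a 160 mm tall spray can beyond them, a screwdriver and a wrench lying to the sides, and equipment up to 230 mm tall along the back and the sides. Nothing within 100 mm of the hub or tray rises above 85 mm.
Not all that is in view belongs to the job. Of the things that look like the part that bears hub_hole, the largest one is meant.

How it is judged (in metres and radians):
On the way, in this order (a step that is already met when the one before it is completed fails the run):
1. point at the empty bolt hole of the hub and dwell there (horizontal distance between the grasp point and hub_hole below 0.018 m and z of the grasp point in the frame of hub_hole between 0.018 and 0.078 m), for 1.5 s.
2. point at the longer loose bolt and dwell there (horizontal distance between the grasp point and long_bolt_tip below 0.018 m and z of the grasp point in the frame of long_bolt_tip between 0.018 and 0.078 m), for 0.5 s.
At the end, for the whole second after the job is handed in: The grasp point, 19 mm behind the fingertips, stays within 18 mm sideways of the long bolt's axis and 18 to 78 mm above its end (tips about 0 to 59 mm above it); parts in the tray and the socket are within 6 mm of their starts (all of step 2 and distance of each of long_bolt_tip, short_bolt_tip, nut_top, spacer_top, deep_socket_top from where it was at the start of the episode below 0.006 m); the robot touches nothing.
It fails at once if the robot touches something (contact force between any of the fingers, the arm and anything else above 0.5 N).
It fails at once if a loose part in the tray or the socket is moved, lifted or carried (more than 6 mm) (distance of any of long_bolt_tip, short_bolt_tip, nut_top, spacer_top, deep_socket_top from where it was at the start of the episode above 0.006 m).
It fails at once if the fingertips come down close (within 12 mm sideways and about 40 mm above) over a wrong part: a fitted bolt, the short bolt, the nut or the spacer ((horizontal distance between the grasp point and hub_bolt1 below 0.012 m and z of the grasp point in the frame of hub_bolt1 below 0.059 m) or (horizontal distance between the grasp point and hub_bolt2 below 0.012 m and z of the grasp point in the frame of hub_bolt2 below 0.059 m) or (horizontal distance between the grasp point and hub_bolt3 below 0.012 m and z of the grasp point in the frame of hub_bolt3 below 0.059 m) or (horizontal distance between the grasp point and hub_bolt4 below 0.012 m and z of the grasp point in the frame of hub_bolt4 below 0.059 m) or (horizontal distance between the grasp point and short_bolt_tip below 0.012 m and z of the grasp point in the frame of short_bolt_tip below 0.059 m) or (horizontal distance between the grasp point and nut_top below 0.012 m and z of the grasp point in the frame of nut_top below 0.059 m) or (horizontal distance between the grasp point and spacer_top below 0.012 m and z of the grasp point in the frame of spacer_top below 0.059 m)).
It also fails if it takes over 48 s, if anything falls off the work surface, if the arm or the gripper's body presses on something with over 40 N, if the wrist force passes 120 N, or if a joint passes its speed limit or range.

### The arm

A 6-joint arm with a two-finger parallel gripper is mounted at the origin on the work surface. World frame = base frame: x ahead of the robot, y to its left, z up, the work surface at z = 0. Lengths are in m, angles in degrees, forces in N, time in s.
With the tool pointing down it reaches from about 0.2 to 0.875 m from the base axis. Payload 3.4 kg.
Tool frame: the origin (TCP) lies between the finger pads; the fingertips stand 11 mm ahead of it and the grasp point (between the pads) lies 8 mm behind it (tcp_to_tips is the distance from the TCP to the fingertips, in m); x points along the fingers, y is the direction in which the jaws open and shut, and the axes are right-handed (so a half turn about x gives the same grasp; the last joint's range is limited). The gripper opens to 94 mm and grips with 3 to 60 N. Pads are 16 mm wide; open, the fingers measure 119 mm over their backs; the gripper's body (75 mm by 177 mm) begins 78 mm behind the grasp point.
Start: joints at [58.843, 15.808, 86.224, -0, 77.962, -6.933], TCP at [0.236, 0.524, 0.216] pointing down, gripper open.
Joint ranges: [-165.64, 165.64], [-43.16, 119.46], [12.63, 154.43], [-67.54, 247.53], [6.08, 155.33], [-154.97, 154.97]. Speed limits (degrees/s): [147.25, 147.25, 180, 180, 180, 180].

### API

Orientations are given as [roll, pitch, yaw] about the fixed x, y, z axes, in that order (R = Rz(yaw) Ry(pitch) Rx(roll)).
In Python, from cell import observe, get_image, close_job, tcp_to_tips gives the robot as it stands.
- The arm moves only by the shell command python3 -m creep 'ROWS'. ROWS is JSON, a list of rows, each an object of numbers: "jaw": the closure, from -1 (fully open) to 1 (shut); "x", "y", "z": the shift along the tool's x, y, z in m; "wx", "wy", "wz": the turn, a rotation vector about the tool's x, y, z in degrees. In form: [{"jaw": .., "x": .., "y": .., "z": .., "wx": .., "wy": .., "wz": ..}, ...]. A call has 1 to 10 rows; each row shifts and turns the commanded pose from where the row before left it, along the tool's axes as they then stand; what a row does not reach is not made up. A row lasts 1/12 s, in which the tool goes at most 41.7 mm and 7.16 degrees, less where a joint would pass 70% of its speed; a pose out of reach is approached as far as the arm can. A call with a gripper value outside its range is refused whole. The fingers move at their own pace and stop on an object; the grip force is fixed at half the most. Time passes only in rows, so rows that do not move let the fingers close. It gives the time, the measured TCP pose, the force and the opening at its end, in the units of the state.
- observe(): the state, without advancing time (a new reading comes with each control period).
- get_image(name): name is "scene" or "top" or "wrist"; returns a dict with "pixels" (384x512x3 uint8, red, green, blue), "mtx" (3x3 intrinsics, pixels), "k1" (the pictures are not rectified: a ray, as slopes to the right and down, at radius r is drawn at 1 + k1 r^2 times it, then the intrinsics apply), "eye" and "rotation" of the camera in the world; the wrist camera has in their place "tool_from_camera" (4x4, takes a point from camera to tool coordinates, whose origin is the TCP and whose axes are the tool frame's). Camera axes: x right, y down, z forward; pixel columns grow to the right and rows downward; lengths in m; the calibration is good to about 2 mm. A picture is of the moment at which its call begins: read the wrist's pose just before it. There is no depth.
- close_job(): hands the job in, once; it reports no verdict.
The state is a dict: "time": time; "q": joint angles; "dq": joint speeds; "effort": joint torques, N m; "tcp_pos": TCP position; "orientation": TCP orientation; "wrist_force": force on the tool from outside, world axes, zero at the start; "moment": the same for the moment, N m; "finger_gap": finger opening in m.
Only numpy, scipy, OpenCV 4.12 (cv2) and the standard library are available. Lean on these libraries where they do the work, as an engineer would, in place of code of your own. Each camera call takes 0.05 s, during which the arm holds its last target.

## Working session

There is one attempt and no reset: what is moved stays moved. The work goes in short steps, Python scripts to look and compute and a shell command to move; the robot and the scene stay as the last step left them, time stands still between calls to the robot, and variables do not carry over. Pictures are saved under pics/ and viewed, and the job is handed in when it is done.

```bash
mkdir -p pics; cat > h.py <<'E'
import numpy as np, cv2
from cell import observe, get_image
from scipy.spatial.transform import Rotation as R
def grab(n,f):
    s=observe(); d=get_image(n); cv2.imwrite(f'pics/{f}.png',cv2.cvtColor(d['pixels'],cv2.COLOR_RGB2BGR))
    if n=='wrist':
        T=np.eye(4);T[:3,:3]=R.from_euler('xyz',s['orientation'],degrees=True).as_matrix();T[:3,3]=s['tcp_pos']
        C=T@np.array(d['tool_from_camera']);d['eye']=C[:3,3];d['rotation']=C[:3,:3]
    np.savez(f'pics/{f}.npz',pixels=d['pixels'],mtx=d['mtx'],k1=d['k1'],eye=d['eye'],rotation=d['rotation'])
    return d
def ld(f): return dict(np.load(f'pics/{f}.npz'))
def ray(d,u,v):
    p=cv2.undistortPoints(np.array([[[u,v]]],float),np.array(d['mtx'],float),np.array([float(d['k1']),0,0,0]))[0,0]
    return np.array(d['rotation'])@np.array([p[0],p[1],1])
def at(d,u,v,z):
    r=ray(d,u,v);e=np.array(d['eye']);return e+r*(z-e[2])/r[2]
def proj(d,P):
    Rm=np.array(d['rotation']);t=-Rm.T@np.array(d['eye'])
    return cv2.projectPoints(np.array(P,float).reshape(-1,3),cv2.Rodrigues(Rm.T)[0],t,np.array(d['mtx'],float),np.array([float(d['k1']),0,0,0]))[0][:,0]
E
python3 - <<'E'
from h import *
for n in ['top','scene','wrist']:
    d=grab(n,n+'0');print(n,d['eye'],d['rotation'],d['mtx'],d['k1'])
print(observe())
E
```

```text
top [0.29545309 0.02740754 0.87746285] [-1.66594785e+02 -1.42294268e-01 -8.69587771e+01] [[388.96135768   0.         250.66151807]
 [  0.         388.96135768 189.46543332]
 [  0.           0.           1.        ]] -0.08405167861411879
scene [0.92166523 0.48131842 0.89631395] [-1.43288656e+02  1.25119283e-01  1.34541784e+02] [[486.20698675   0.         258.68473723]
 [  0.         486.20698675 190.88134068]
 [  0.           0.           1.        ]] -0.058211042434903784
wrist [0.17488463 0.55264505 0.38249453] [[ 4.11260357e-01  8.85890437e-01  2.14623046e-01]
 [ 9.11517897e-01 -3.99645011e-01 -9.70514724e-02]
 [-2.03941735e-04  2.35546171e-01 -9.71863138e-01]] [[328.82940911   0.         251.32499279]
 [  0.         328.82940911 193.96857647]
 [  0.           0.           1.        ]] 0.023875597188932757
{'time': 0.15, 'q': array([ 5.88420367e+01,  1.58402951e+01,  8.62769318e+01, -1.58179584e-05,
        7.79624404e+01, -6.93347321e+00]), 'dq': array([-0.07757887, -0.11783813, -0.22239957, -0.05258048,  0.02377754,
        0.07729512]), 'effort': array([ 6.56156499e-04, -4.04922545e+01, -2.37433738e+01,  6.99444744e-02,
        3.15626711e-02, -8.59059810e-05]), 'tcp_pos': array([0.23573226, 0.52401769, 0.21580484]), 'orientation': array([ -96.92235059,   89.92033262, -121.14683736]), 'wrist_force': array([-0.98861495, -0.40745389, -0.55896825]), 'moment': array([-0.01389957, -0.00629878,  0.00900148]), 'finger_gap': 0.09399764643750295}
```

```bash
python3 - <<'E'
s=open('h.py').read()
s=s.replace("    np.savez","    else: d['rotation']=R.from_euler('xyz',d['rotation'],degrees=True).as_matrix()\n    np.savez")
open('h.py','w').write(s)
from h import *
for n in ['top0','scene0']:
    d=ld(n)
    d['rotation']=R.from_euler('xyz',d['rotation'],degrees=True).as_matrix(); np.savez(f'pics/{n}.npz',**d)
    print(d['rotation'])
for n in ['top0','scene0']:
    cv2.imwrite(f'pics/{n}b.png',cv2.resize(cv2.imread(f'pics/{n}.png'),(800,600),interpolation=cv2.INTER_CUBIC))
E
```

```text
[[ 0.05305427 -0.97135423  0.2316381 ]
 [-0.99858854 -0.05218391  0.00988752]
 [ 0.0024835  -0.23183572 -0.97275178]]
[[-0.70142756  0.57228815 -0.42483602]
 [ 0.7127374   0.56137545 -0.42055082]
 [-0.00218374 -0.59778246 -0.80165539]]
```

View pics/top0.png

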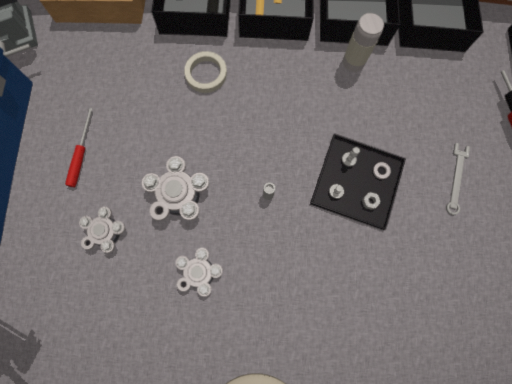

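View pics/scene0.png

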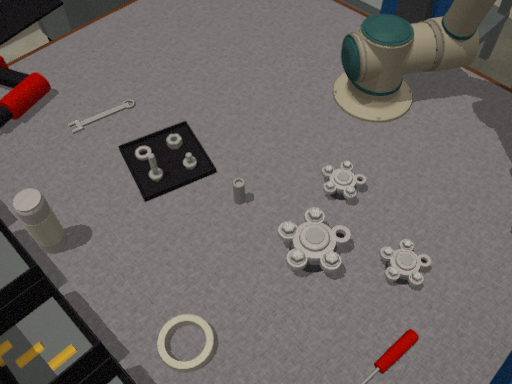

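View pics/wrist0.png

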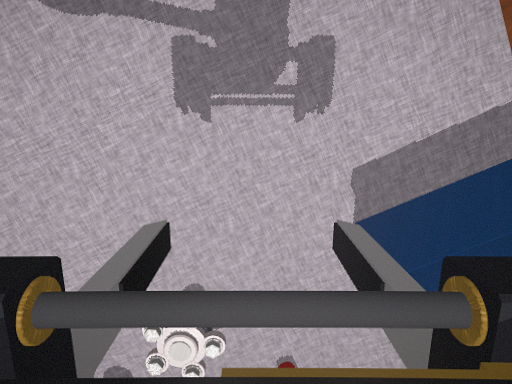

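Top view: there are three hub-like parts, at (174,190), (100,231) and (198,272). The one at (174,190) is clearly the largest. Its dark hole appears at about (159,210). The tray holds a bolt with its tip near (355,151), which is tall; another bolt at (337,191), which looks short; and two rings at (382,170) and (372,201). I'll check this in enlarged crops.

```bash
python3 - <<'E'
from h import *
def crop(n,x,y,w,h,k): 
    return cv2.resize(cv2.imread(f'pics/{n}.png')[y:y+h,x:x+w],None,fx=k,fy=k,interpolation=cv2.INTER_CUBIC)
a=crop('top0',130,145,90,90,4);b=crop('top0',305,130,105,100,4)
im=np.zeros((400,790,3),np.uint8);im[:360,:360]=a;im[:400,365:785]=b
cv2.imwrite('pics/crop_top.png',im)
a=crop('scene0',270,195,90,90,4);b=crop('scene0',115,118,105,85,4)
im=np.zeros((400,790,3),np.uint8);im[:360,:360]=a;im[:340,365:785]=b
cv2.imwrite('pics/crop_scene.png',im)
E
```

```text
(no output)
```

View pics/crop_top.png

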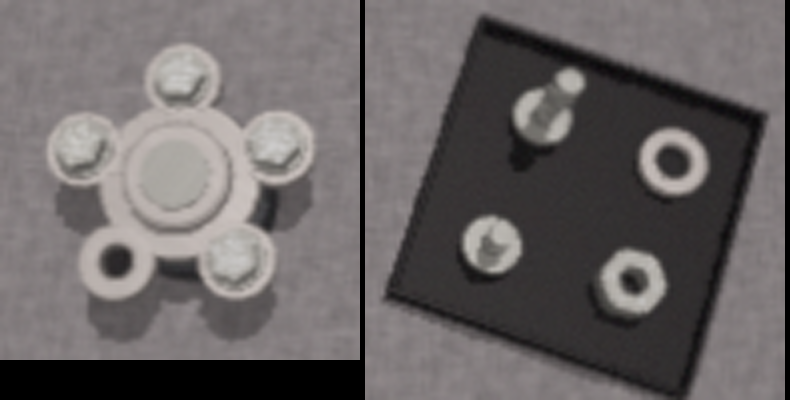

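View pics/crop_scene.png

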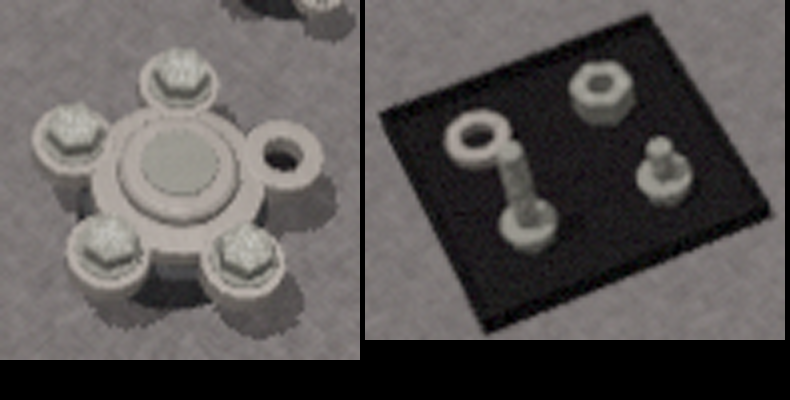

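The crops confirm it. The open hole is on the large hub at top (159,210) and scene (340,233). The long shank tip is at top (356,150) and scene (151,155). The short bolt is at top (337,190), the nut at (372,201) and the spacer at (382,170).

```bash
python3 - <<'E'
from h import *
t=ld('top0');s=ld('scene0')
def tri(a,b):
    r1=ray(t,*a);r2=ray(s,*b);r1/=np.linalg.norm(r1);r2/=np.linalg.norm(r2)
    A=np.array([r1,-r2]).T;x=np.linalg.lstsq(A,s['eye']-t['eye'],rcond=None)[0]
    p=t['eye']+x[0]*r1;q=s['eye']+x[1]*r2;return (p+q)/2,np.linalg.norm(p-q)
def T(x,y):return (130+x/4-.375,145+y/4-.375)
def T2(x,y):return (305+(x-365)/4-.375,130+y/4-.375)
def S(x,y):return (270+x/4-.375,195+y/4-.375)
def S2(x,y):return (115+(x-365)/4-.375,118+y/4-.375)
for n,a,b,z in [('hole',T(116,261),S(283,153),.055),('long',T2(570,80),S2(511,148),.081),('short',T2(493,238),S2(658,146),.044),
 ('nut',T2(634,280),S2(602,85),.023),('spacer',T2(673,160),S2(477,137),.015),('b1',T(235,256),S(182,72),.069),('b2',T(280,141),S(75,128),.069),('b3',T(182,75),S(106,242),.069),('b4',T(80,146),S(246,250),.069),('boss',T(173,176),S(180,162),.068)]:
    p,e=tri(a,b);print(n,p.round(4),round(e,4),at(t,*a,z).round(4)[:2],at(s,*b,z).round(4)[:2])
o=observe();M=R.from_euler('xyz',o['orientation'],degrees=True).as_matrix();print(M.round(3),o['tcp_pos'])
from cell import tcp_to_tips; print(tcp_to_tips)
E
```

```text
hole [0.4353 0.2323 0.054 ] 0.0012 [0.4355 0.2315] [0.4355 0.233 ]
long [ 0.5858 -0.1877  0.0816] 0.0009 [ 0.5863 -0.1883] [ 0.5854 -0.1877]
short [ 0.5071 -0.1568  0.0419] 0.0053 [ 0.5049 -0.1541] [ 0.5092 -0.1579]
nut [ 0.49   -0.2392  0.0202] 0.0021 [ 0.49   -0.2393] [ 0.491  -0.2359]
spacer [ 0.5657 -0.2674  0.011 ] 0.0007 [ 0.5647 -0.2664] [ 0.5672 -0.2637]
b1 [0.4396 0.1666 0.0642] 0.002 [0.4393 0.165 ] [0.4417 0.1692]
b2 [0.5036 0.1489 0.0632] 0.0041 [0.5033 0.1464] [0.5053 0.1529]
b3 [0.5396 0.2049 0.0613] 0.0006 [0.5375 0.203 ] [0.543  0.2077]
b4 [0.496  0.2568 0.0624] 0.0012 [0.4948 0.2544] [0.499 0.259]
boss [0.4817 0.2028 0.0657] 0.0004 [0.4811 0.2025] [0.483  0.2034]
[[-0.001  0.41   0.912]
 [-0.001  0.912 -0.41 ]
 [-1.    -0.001 -0.   ]] [0.23573226 0.52401769 0.21580484]
0.011
```

Both cameras agree to within about 2 mm, and the heights and the 56 mm lug radius check out. Next I'll nearly close the jaws and travel high to a point above the hole.

```bash
python3 -m creep '[{"jaw":0.8,"y":-0.005,"z":0.008},{"jaw":0.8,"y":-0.009,"z":0.015},{"jaw":0.8,"y":-0.009,"z":0.015},{"jaw":0.8,"y":-0.009,"z":0.015},{"jaw":0.8,"y":-0.009,"z":0.015},{"jaw":0.8,"y":-0.009,"z":0.015},{"jaw":0.8,"y":-0.009,"z":0.015},{"jaw":0.8,"y":-0.009,"z":0.015},{"jaw":0.8,"y":-0.009,"z":0.015},{"jaw":0.8,"y":-0.009,"z":0.015}]'
```

```text
invalid input at $[0]: expected keys jaw, x, y, z, wx, wy, wz
```

```bash
python3 -m creep '[{"jaw":0.8,"x":0,"y":-0.005,"z":0.008,"wx":0,"wy":0,"wz":0},{"jaw":0.8,"x":0,"y":-0.009,"z":0.015,"wx":0,"wy":0,"wz":0},{"jaw":0.8,"x":0,"y":-0.009,"z":0.015,"wx":0,"wy":0,"wz":0},{"jaw":0.8,"x":0,"y":-0.009,"z":0.015,"wx":0,"wy":0,"wz":0},{"jaw":0.8,"x":0,"y":-0.009,"z":0.015,"wx":0,"wy":0,"wz":0},{"jaw":0.8,"x":0,"y":-0.009,"z":0.015,"wx":0,"wy":0,"wz":0},{"jaw":0.8,"x":0,"y":-0.009,"z":0.015,"wx":0,"wy":0,"wz":0},{"jaw":0.8,"x":0,"y":-0.009,"z":0.015,"wx":0,"wy":0,"wz":0},{"jaw":0.8,"x":0,"y":-0.009,"z":0.015,"wx":0,"wy":0,"wz":0},{"jaw":0.8,"x":0,"y":-0.009,"z":0.015,"wx":0,"wy":0,"wz":0}]'
cat > go.py <<'E'
import sys
from h import *
o=observe();M=R.from_euler('xyz',o['orientation'],degrees=True).as_matrix()
d=M.T@(np.array(eval(sys.argv[1]))-o['tcp_pos'])
print('tool shift',d.round(4),'tcp',o['tcp_pos'].round(4),'ori',o['orientation'].round(2),'t',round(o['time'],2),'gap',round(o['finger_gap'],4),'F',o['wrist_force'].round(1))
E
python3 go.py '[0.4355,0.232,0.216]'
```

```text
time: 0.98
tcp_pos: [0.3315, 0.3858, 0.2164]
orientation: [-69.4, 90.0, -93.6]
wrist_force: [-0.1, -0.1, 0.9]
finger_gap: 0.0309
tool shift [ 0.0004 -0.0975  0.1579] tcp [0.3315 0.3858 0.2164] ori [-69.36  89.97 -93.59] t 0.98 gap 0.0309 F [-0.1 -0.1  0.9]
```

```bash
python3 -m creep '[{"jaw":0.8,"x":0,"y":-0.01,"z":0.016,"wx":0,"wy":0,"wz":0},{"jaw":0.8,"x":0,"y":-0.01,"z":0.017,"wx":0,"wy":0,"wz":0},{"jaw":0.8,"x":0,"y":-0.011,"z":0.017,"wx":0,"wy":0,"wz":0},{"jaw":0.8,"x":0,"y":-0.011,"z":0.018,"wx":0,"wy":0,"wz":0},{"jaw":0.8,"x":0,"y":-0.011,"z":0.018,"wx":0,"wy":0,"wz":0},{"jaw":0.8,"x":0,"y":-0.011,"z":0.018,"wx":0,"wy":0,"wz":0},{"jaw":0.8,"x":0,"y":-0.011,"z":0.018,"wx":0,"wy":0,"wz":0},{"jaw":0.8,"x":0,"y":-0.01,"z":0.017,"wx":0,"wy":0,"wz":0},{"jaw":0.8,"x":0,"y":-0.008,"z":0.012,"wx":0,"wy":0,"wz":0},{"jaw":0.8,"x":0,"y":-0.004,"z":0.007,"wx":0,"wy":0,"wz":0}]'
python3 go.py '[0.4355,0.232,0.096]'
python3 - <<'E'
from h import *
d=grab('wrist','w1'); print(proj(d,[[.4355,.232,.055],[.482,.203,.068]]))
E
```

```text
time: 1.82
tcp_pos: [0.436, 0.232, 0.2164]
orientation: [-61.0, 89.9, -85.3]
wrist_force: [0.0, -0.1, -0.4]
finger_gap: 0.0095
tool shift [ 1.204e-01 -1.000e-04 -5.000e-04] tcp [0.436  0.232  0.2164] ori [-61.02  89.95 -85.35] t 1.82 gap 0.0095 F [ 0.  -0.1 -0.4]
[[250.00187837 181.67791318]
 [242.92162841 236.566538  ]]
```

View pics/w1.png

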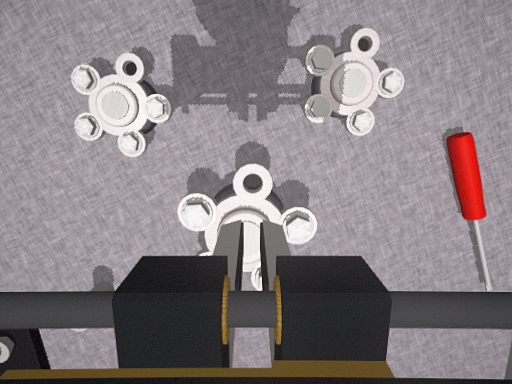

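The wrist picture shows the large hub's open hole at (253,182). My prediction was (250,182), so they agree to about 2 mm. Next I descend straight down and dwell.

```bash
python3 -m creep '[{"jaw":0.8,"x":0.008,"y":0.001,"z":0,"wx":0,"wy":0,"wz":0},{"jaw":0.8,"x":0.012,"y":0,"z":0,"wx":0,"wy":0,"wz":0},{"jaw":0.8,"x":0.014,"y":0,"z":0,"wx":0,"wy":0,"wz":0},{"jaw":0.8,"x":0.015,"y":0,"z":0,"wx":0,"wy":0,"wz":0},{"jaw":0.8,"x":0.015,"y":0,"z":0,"wx":0,"wy":0,"wz":0},{"jaw":0.8,"x":0.015,"y":0,"z":0,"wx":0,"wy":0,"wz":0},{"jaw":0.8,"x":0.014,"y":0,"z":0,"wx":0,"wy":0,"wz":0},{"jaw":0.8,"x":0.012,"y":0,"z":0,"wx":0,"wy":0,"wz":0},{"jaw":0.8,"x":0.01,"y":0,"z":0,"wx":0,"wy":0,"wz":0},{"jaw":0.8,"x":0.005,"y":0,"z":0,"wx":0,"wy":0,"wz":0}]'
python3 go.py '[0.4355,0.232,0.096]'
python3 - <<'E'
from h import *
a=grab('top','t2')['pixels'][100:270,60:260]; b=grab('scene','s2')['pixels'][140:310,230:430]
cv2.imwrite('pics/c2.png',cv2.cvtColor(cv2.resize(np.hstack([a,b]),None,fx=2,fy=2,interpolation=cv2.INTER_CUBIC),cv2.COLOR_RGB2BGR))
E
```

```text
time: 2.7
tcp_pos: [0.4343, 0.2352, 0.0948]
orientation: [-144.4, 89.8, -168.6]
wrist_force: [0.5, 1.1, -0.6]
finger_gap: 0.0096
tool shift [-0.0012 -0.0025  0.0025] tcp [0.4343 0.2352 0.0948] ori [-144.42   89.85 -168.59] t 2.7 gap 0.0096 F [ 0.5  1.1 -0.6]
```

View pics/c2.png

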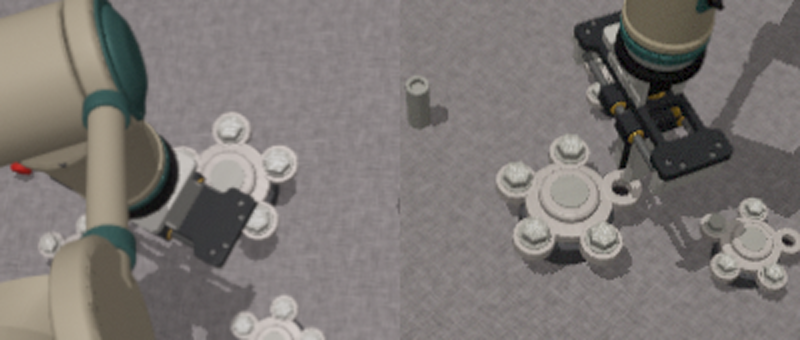

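The tips hang straight above the dark hole in the scene view at (341,233) with a clear gap. I'll correct the 2–3 mm offset and then dwell.

```bash
python3 -m creep '[{"jaw":0.8,"x":0,"y":-0.001,"z":0.001,"wx":0,"wy":0,"wz":0},{"jaw":0.8,"x":0,"y":-0.001,"z":0.001,"wx":0,"wy":0,"wz":0},{"jaw":0.8,"x":0,"y":0,"z":0,"wx":0,"wy":0,"wz":0},{"jaw":0.8,"x":0,"y":0,"z":0,"wx":0,"wy":0,"wz":0},{"jaw":0.8,"x":0,"y":0,"z":0,"wx":0,"wy":0,"wz":0},{"jaw":0.8,"x":0,"y":0,"z":0,"wx":0,"wy":0,"wz":0},{"jaw":0.8,"x":0,"y":0,"z":0,"wx":0,"wy":0,"wz":0},{"jaw":0.8,"x":0,"y":0,"z":0,"wx":0,"wy":0,"wz":0},{"jaw":0.8,"x":0,"y":0,"z":0,"wx":0,"wy":0,"wz":0},{"jaw":0.8,"x":0,"y":0,"z":0,"wx":0,"wy":0,"wz":0}]'
python3 go.py '[0.4355,0.232,0.096]'
python3 -m creep '[{"jaw":0.8,"x":0,"y":0,"z":0,"wx":0,"wy":0,"wz":0},{"jaw":0.8,"x":0,"y":0,"z":0,"wx":0,"wy":0,"wz":0},{"jaw":0.8,"x":0,"y":0,"z":0,"wx":0,"wy":0,"wz":0},{"jaw":0.8,"x":0,"y":0,"z":0,"wx":0,"wy":0,"wz":0},{"jaw":0.8,"x":0,"y":0,"z":0,"wx":0,"wy":0,"wz":0},{"jaw":0.8,"x":0,"y":0,"z":0,"wx":0,"wy":0,"wz":0},{"jaw":0.8,"x":0,"y":0,"z":0,"wx":0,"wy":0,"wz":0},{"jaw":0.8,"x":0,"y":0,"z":0,"wx":0,"wy":0,"wz":0},{"jaw":0.8,"x":0,"y":0,"z":0,"wx":0,"wy":0,"wz":0},{"jaw":0.8,"x":0,"y":0,"z":0,"wx":0,"wy":0,"wz":0}]'
python3 -m creep '[{"jaw":0.8,"x":0,"y":0,"z":0,"wx":0,"wy":0,"wz":0},{"jaw":0.8,"x":0,"y":0,"z":0,"wx":0,"wy":0,"wz":0},{"jaw":0.8,"x":0,"y":0,"z":0,"wx":0,"wy":0,"wz":0},{"jaw":0.8,"x":0,"y":0,"z":0,"wx":0,"wy":0,"wz":0},{"jaw":0.8,"x":0,"y":0,"z":0,"wx":0,"wy":0,"wz":0},{"jaw":0.8,"x":0,"y":0,"z":0,"wx":0,"wy":0,"wz":0},{"jaw":0.8,"x":0,"y":0,"z":0,"wx":0,"wy":0,"wz":0},{"jaw":0.8,"x":0,"y":0,"z":0,"wx":0,"wy":0,"wz":0},{"jaw":0.8,"x":0,"y":0,"z":0,"wx":0,"wy":0,"wz":0},{"jaw":0.8,"x":0,"y":0,"z":0,"wx":0,"wy":0,"wz":0}]'
python3 go.py '[0.4355,0.232,0.216]'
```

```text
time: 3.63
tcp_pos: [0.4368, 0.2323, 0.0965]
orientation: [110.1, 90.0, 85.8]
wrist_force: [0.2, 0.1, 0.2]
finger_gap: 0.0095
tool shift [ 0.0005 -0.0008 -0.001 ] tcp [0.4368 0.2323 0.0965] ori [110.06  90.    85.83] t 3.63 gap 0.0095 F [0.2 0.1 0.2]
time: 4.47
tcp_pos: [0.4368, 0.2323, 0.0965]
orientation: [55.6, 90.0, 31.4]
wrist_force: [-0.3, -0.3, 0.7]
finger_gap: 0.0092
time: 5.3
tcp_pos: [0.4368, 0.2323, 0.0965]
orientation: [62.3, 90.0, 38.1]
wrist_force: [0.2, 0.2, 0.6]
finger_gap: 0.0093
tool shift [-0.1195 -0.0008 -0.0011] tcp [0.4368 0.2323 0.0965] ori [62.3  89.99 38.07] t 5.3 gap 0.0093 F [0.2 0.2 0.6]
```

```bash
python3 -m creep '[{"jaw":0.8,"x":0,"y":0,"z":0,"wx":0,"wy":0,"wz":0},{"jaw":0.8,"x":0,"y":0,"z":0,"wx":0,"wy":0,"wz":0},{"jaw":0.8,"x":-0.008,"y":0,"z":0,"wx":0,"wy":0,"wz":0},{"jaw":0.8,"x":-0.016,"y":0,"z":0,"wx":0,"wy":0,"wz":0},{"jaw":0.8,"x":-0.022,"y":0,"z":0,"wx":0,"wy":0,"wz":0},{"jaw":0.8,"x":-0.022,"y":0,"z":0,"wx":0,"wy":0,"wz":0},{"jaw":0.8,"x":-0.022,"y":0,"z":0,"wx":0,"wy":0,"wz":0},{"jaw":0.8,"x":-0.016,"y":0,"z":0,"wx":0,"wy":0,"wz":0},{"jaw":0.8,"x":-0.01,"y":0,"z":0,"wx":0,"wy":0,"wz":0},{"jaw":0.8,"x":-0.004,"y":0,"z":0,"wx":0,"wy":0,"wz":0}]'
python3 go.py '[0.586,-0.188,0.216]'
```

```text
time: 6.13
tcp_pos: [0.4376, 0.2326, 0.2185]
orientation: [45.8, 89.8, 21.6]
wrist_force: [0.5, -0.2, -0.9]
finger_gap: 0.0092
tool shift [ 0.0025 -0.3227  0.3079] tcp [0.4376 0.2326 0.2185] ori [45.84 89.8  21.62] t 6.13 gap 0.0092 F [ 0.5 -0.2 -0.9]
```

```bash
python3 -m creep '[{"jaw":0.8,"x":0,"y":-0.006,"z":0.006,"wx":0,"wy":0,"wz":0},{"jaw":0.8,"x":0,"y":-0.012,"z":0.012,"wx":0,"wy":0,"wz":0},{"jaw":0.8,"x":0,"y":-0.017,"z":0.016,"wx":0,"wy":0,"wz":0},{"jaw":0.8,"x":0,"y":-0.017,"z":0.016,"wx":0,"wy":0,"wz":0},{"jaw":0.8,"x":0,"y":-0.017,"z":0.016,"wx":0,"wy":0,"wz":0},{"jaw":0.8,"x":0,"y":-0.017,"z":0.016,"wx":0,"wy":0,"wz":0},{"jaw":0.8,"x":0,"y":-0.017,"z":0.016,"wx":0,"wy":0,"wz":0},{"jaw":0.8,"x":0,"y":-0.017,"z":0.016,"wx":0,"wy":0,"wz":0},{"jaw":0.8,"x":0,"y":-0.017,"z":0.016,"wx":0,"wy":0,"wz":0},{"jaw":0.8,"x":0,"y":-0.017,"z":0.016,"wx":0,"wy":0,"wz":0}]'
python3 go.py '[0.586,-0.188,0.216]'
```

```text
time: 6.97
tcp_pos: [0.5061, 0.0302, 0.215]
orientation: [-154.8, 89.8, -179.0]
wrist_force: [0.3, -0.4, -0.3]
finger_gap: 0.0093
tool shift [-0.0012 -0.1661  0.1625] tcp [0.5061 0.0302 0.215 ] ori [-154.78   89.83 -179.02] t 6.97 gap 0.0093 F [ 0.3 -0.4 -0.3]
```

```bash
python3 -m creep '[{"jaw":0.8,"x":0,"y":-0.018,"z":0.017,"wx":0,"wy":0,"wz":0},{"jaw":0.8,"x":0,"y":-0.02,"z":0.02,"wx":0,"wy":0,"wz":0},{"jaw":0.8,"x":0,"y":-0.02,"z":0.02,"wx":0,"wy":0,"wz":0},{"jaw":0.8,"x":0,"y":-0.02,"z":0.02,"wx":0,"wy":0,"wz":0},{"jaw":0.8,"x":0,"y":-0.02,"z":0.02,"wx":0,"wy":0,"wz":0},{"jaw":0.8,"x":0,"y":-0.02,"z":0.019,"wx":0,"wy":0,"wz":0},{"jaw":0.8,"x":0,"y":-0.018,"z":0.017,"wx":0,"wy":0,"wz":0},{"jaw":0.8,"x":0,"y":-0.015,"z":0.015,"wx":0,"wy":0,"wz":0},{"jaw":0.8,"x":0,"y":-0.01,"z":0.009,"wx":0,"wy":0,"wz":0},{"jaw":0.8,"x":0,"y":-0.006,"z":0.005,"wx":0,"wy":0,"wz":0}]'
python3 go.py '[0.586,-0.188,0.122]'
python3 - <<'E'
from h import *
d=grab('wrist','w3'); print(proj(d,[[.586,-.188,.081],[.507,-.155,.044],[.49,-.238,.023]]))
E
python3 go.py '[0.586,-0.188,0.122]'
```

```text
time: 7.8
tcp_pos: [0.5855, -0.1887, 0.2148]
orientation: [-172.3, 89.8, 163.4]
wrist_force: [-0.1, 0.3, 0.1]
finger_gap: 0.0094
tool shift [0.0928 0.0009 0.0004] tcp [ 0.5855 -0.1887  0.2148] ori [-172.29   89.85  163.39] t 7.8 gap 0.0094 F [-0.1  0.3  0.1]
[[250.92567957 188.60710575]
 [248.31216213  95.47185076]
 [170.39993664 115.04248871]]
tool shift [ 0.093   0.0013 -0.0003] tcp [ 0.5859 -0.1893  0.215 ] ori [-147.83   89.89 -172.16] t 7.85 gap 0.0096 F [ 0.5 -0.7  0.1]
```

View pics/w3.png

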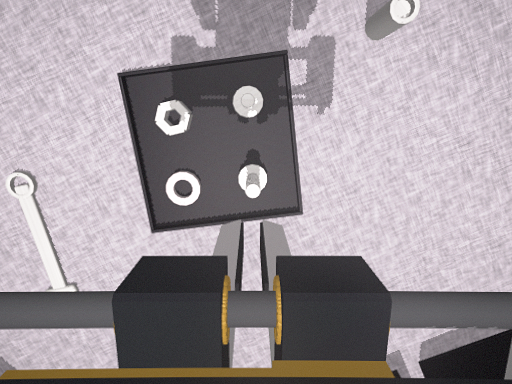

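The wrist picture shows the long bolt's tip at (253,191), where I predicted (251,189). The short bolt is at (248,101), the nut at (173,117) and the spacer at (183,188). I descend straight down with a 1–2 mm correction.

```bash
python3 -m creep '[{"jaw":0.8,"x":0.004,"y":0.001,"z":0.001,"wx":0,"wy":0,"wz":0},{"jaw":0.8,"x":0.009,"y":0.001,"z":0,"wx":0,"wy":0,"wz":0},{"jaw":0.8,"x":0.011,"y":0,"z":0,"wx":0,"wy":0,"wz":0},{"jaw":0.8,"x":0.012,"y":0,"z":0,"wx":0,"wy":0,"wz":0},{"jaw":0.8,"x":0.012,"y":0,"z":0,"wx":0,"wy":0,"wz":0},{"jaw":0.8,"x":0.012,"y":0,"z":0,"wx":0,"wy":0,"wz":0},{"jaw":0.8,"x":0.012,"y":0,"z":0,"wx":0,"wy":0,"wz":0},{"jaw":0.8,"x":0.01,"y":0,"z":0,"wx":0,"wy":0,"wz":0},{"jaw":0.8,"x":0.007,"y":0,"z":0,"wx":0,"wy":0,"wz":0},{"jaw":0.8,"x":0.004,"y":0,"z":0,"wx":0,"wy":0,"wz":0}]'
python3 -m creep '[{"jaw":0.8,"x":0,"y":0,"z":0,"wx":0,"wy":0,"wz":0},{"jaw":0.8,"x":0,"y":0,"z":0,"wx":0,"wy":0,"wz":0},{"jaw":0.8,"x":0,"y":0,"z":0,"wx":0,"wy":0,"wz":0},{"jaw":0.8,"x":0,"y":0,"z":0,"wx":0,"wy":0,"wz":0},{"jaw":0.8,"x":0,"y":0,"z":0,"wx":0,"wy":0,"wz":0},{"jaw":0.8,"x":0,"y":0,"z":0,"wx":0,"wy":0,"wz":0},{"jaw":0.8,"x":0,"y":0,"z":0,"wx":0,"wy":0,"wz":0},{"jaw":0.8,"x":0,"y":0,"z":0,"wx":0,"wy":0,"wz":0},{"jaw":0.8,"x":0,"y":0,"z":0,"wx":0,"wy":0,"wz":0},{"jaw":0.8,"x":0,"y":0,"z":0,"wx":0,"wy":0,"wz":0}]'
python3 go.py '[0.586,-0.188,0.122]'
python3 - <<'E'
from h import *
a=grab('wrist','w4')['pixels'][50:300,120:400]; b=grab('scene','s4')['pixels'][70:240,80:270]
a=cv2.resize(a,(400,357));b=cv2.resize(b,(399,357),interpolation=cv2.INTER_CUBIC)
cv2.imwrite('pics/c4.png',cv2.cvtColor(np.hstack([a,b]),cv2.COLOR_RGB2BGR))
print(proj(ld('w4'),[.586,-.188,.081]))
E
```

```text
time: 8.68
tcp_pos: [0.5869, -0.1844, 0.122]
orientation: [175.9, 89.9, 151.8]
wrist_force: [1.3, -0.2, 0.4]
finger_gap: 0.0091
time: 9.52
tcp_pos: [0.5877, -0.1854, 0.1235]
orientation: [68.8, 90.0, 44.6]
wrist_force: [-0.3, -0.1, 0.1]
finger_gap: 0.0093
tool shift [ 0.0015 -0.003  -0.0005] tcp [ 0.5877 -0.1854  0.1235] ori [68.78 89.99 44.55] t 9.52 gap 0.0093 F [-0.3 -0.1  0.1]
[[245.01602164 217.34516558]]
```

View pics/c4.png

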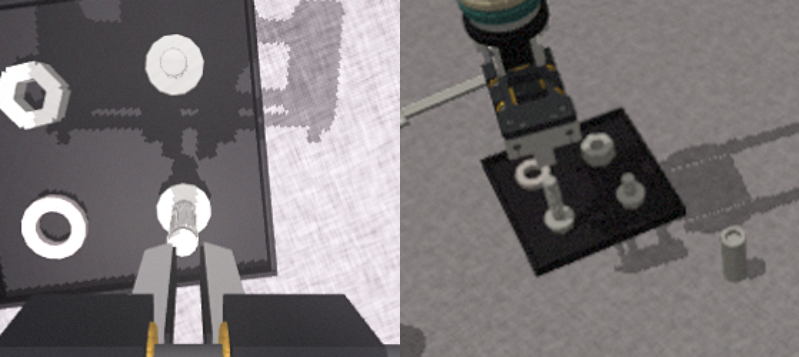

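The wrist view shows the bolt tip at (248,219), about 2 mm left of the fingers' centre line, with nothing touched. I'll make one small correction, hold, check and hand in.

```bash
python3 -m creep '[{"jaw":0.8,"x":0,"y":-0.001,"z":0,"wx":0,"wy":0,"wz":0},{"jaw":0.8,"x":0,"y":-0.001,"z":0,"wx":0,"wy":0,"wz":0},{"jaw":0.8,"x":0,"y":0,"z":0,"wx":0,"wy":0,"wz":0},{"jaw":0.8,"x":0,"y":0,"z":0,"wx":0,"wy":0,"wz":0},{"jaw":0.8,"x":0,"y":0,"z":0,"wx":0,"wy":0,"wz":0},{"jaw":0.8,"x":0,"y":0,"z":0,"wx":0,"wy":0,"wz":0},{"jaw":0.8,"x":0,"y":0,"z":0,"wx":0,"wy":0,"wz":0},{"jaw":0.8,"x":0,"y":0,"z":0,"wx":0,"wy":0,"wz":0},{"jaw":0.8,"x":0,"y":0,"z":0,"wx":0,"wy":0,"wz":0},{"jaw":0.8,"x":0,"y":0,"z":0,"wx":0,"wy":0,"wz":0}]'
python3 go.py '[0.586,-0.188,0.122]'
python3 -c "
from cell import close_job
print(close_job())"
```

```text
time: 10.45
tcp_pos: [0.5869, -0.1873, 0.1235]
orientation: [58.6, 90.0, 34.4]
wrist_force: [-0.1, -0.2, 0.4]
finger_gap: 0.0094
tool shift [ 0.0015 -0.001  -0.0005] tcp [ 0.5869 -0.1873  0.1235] ori [58.6  90.   34.37] t 10.45 gap 0.0094 F [-0.1 -0.2  0.4]
the job is handed in; nothing more can be done
None
```

The arm pointed at the empty hole of the largest hub, then at the longer loose bolt, and I handed the job in while it was still pointing there. No verdict was reported.

- **Empty hole:** with the jaws nearly closed, the fingertips stayed about 3 cm above it for just over 2 s, within about 2 mm of centre. The arm then rose about 12 cm before crossing to the tray.
- **Longer bolt:** the fingertips were still about 3 cm above its end when I handed in, about 1 mm off centre by the arm's position reading. That was at 10.5 s of the 48 s allowed.
- **Measurements:** for the hole and the long bolt, the two fixed cameras agreed to about 1–2 mm and the heights matched those given. The wrist camera placed both 2–3 mm from my estimates, which is inside the 18 mm limit.
- **Touching:** the wrist force stayed around 1 N or less, apart from one 1.3 N reading on a sideways axis just as the second descent ended, which I took as motion noise. I saw nothing touched or moved in the pictures, but I did not re-measure the parts in the tray at the end.

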